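# Snap the grouphead brush into the empty holder

### The job

The cleaning brush was left lying on the worktop. Put it back on the wooden rack: snap its round handle sideways (pressing it straight down) into the one empty tool holder, so that both spring clips of that holder close over the handle and it is fully home, with the handle centred between the two clips. Leave the brush and the marker that are already clipped in where they are.

Things in the scene. Friction and masses are not known exactly. Their poses are not given: they have to be found in the camera images.
- brush_mid (a point): Loose grey cleaning brush on the worktop, 195 mm long: round handle 20.5 mm thick, 150 mm long, then a black bristle head at one end; 70 g. This point: centre of the handle, on its axis, 11 mm above the worktop as it lies; grasp here. y runs along the handle (75 mm to either side of this point; bristles 75 to 119 mm to -y), z up. Which way the bristles point in the holder does not matter.
- empty_holder_mid (a point): The empty one of three like holders, any of the row. This point: where the middle of a home handle lies, 40.5 mm above the worktop. y: the tool's direction; x: along the row. At 42 mm to either side along y stands a clip, 12 mm wide; the 72 mm between is free for fingers down to 14 mm above the worktop. Clip mouth 35 mm wide, 63 mm up; throat 14 mm, 50 mm up; press 5 to 15 N down; 1 mm play.
- stored_brush_mid (a point): A second such brush, already clipped in another holder of the row; must stay. This point: centre of its handle, axes as for the loose brush. The three holders stand 90 mm apart on a wooden board, 275 x 135 x 10 mm. Each has two clips; a clip is a pair of sprung steel leaves, open upwards, that give way along x and close over the handle, which then rests on a seat 30 mm above the worktop.
- stored_marker_mid (a point): A marker pen, 135 mm long and 16 mm thick, already held in the remaining holder: its centre. It must stay there.

How it is judged:
At the end, for the whole second after the job is handed in: The loose brush lies in the empty holder, held by both clips and at rest: centre of its handle within 18 mm horizontally of the holder's middle and within 5 mm above (6 mm below) the fully home height, handle within 0.15 rad of the holder's direction (horizontal distance between brush_mid and empty_holder_mid below 0.018 m and z of brush_mid in the frame of empty_holder_mid between -0.006 and 0.005 m and angle between the y axis of brush_mid and the y axis of empty_holder_mid, either way round below 0.15 rad and linear speed of brush below 0.02 m/s); the robot touches nothing.
It fails at once if the stored brush is shifted by more than 20 mm (distance of stored_brush_mid from where it was at the start of the episode above 0.02 m).
It fails at once if the stored marker is shifted by more than 20 mm (distance of stored_marker_mid from where it was at the start of the episode above 0.02 m).
It also fails if it takes over 35 s, if anything falls off the work surface, if the arm or the gripper's body presses on something with over 40 N, if the wrist force passes 120 N, or if a joint passes its speed limit or range.

### The arm

A 6-joint arm with a two-finger parallel gripper is mounted at the origin on a cart in front of the work surface, level with it; the furniture and walls round the work are solid. World frame = base frame: x ahead of the robot, y to its left, z up, the work surface at z = 0. Lengths are in m, angles in rad, forces in N, time in s.
With the tool pointing down it reaches from about 0.375 to 0.9 m from the base axis. Payload 3.1 kg.
Tool frame: the origin (TCP) lies at the centre of the arm's flange, where the gripper is bolted on; the fingertips stand 173 mm ahead of it and the grasp point (between the pads) lies 155 mm ahead of it; z points along the fingers, y is the line along which they close (so a half turn about z gives the same grasp; the last joint's range is limited). The gripper opens to 85 mm and grips with 20 to 120 N. Pads are 22 mm wide; open, the fingers measure 114 mm over their backs; the gripper's body (76 mm by 85 mm) begins 54 mm behind the grasp point. The pads swing forward as they close: fully open they stand 13 mm farther back than shut.
Start: joints at [-1.304, 0.527, 1.433, -0, 1.181, -0.178], TCP at [0.27, -0.564, 0.405] pointing down, gripper open.
Joint ranges: [-3.08, 3.08], [-0.75, 2.2], [0.22, 2.44], [-1.43, 4.57], [0, 2.65], [-2.85, 2.85]. Speed limits (rad/s): [2.79, 2.79, 3.14, 3.14, 3.14, 3.14].

### API

Orientations are given as a unit quaternion [x, y, z, w].
In Python, from station import * gives the robot as it stands.
- The arm moves only by the shell command python3 -m jog 'ROWS' [OPENING] [FORCE]. ROWS is a JSON object of lists of equal length, an entry for each row: "linear": the shift along the world's x, y, z in mm, a list of three; "turn": the turn about the world's z in units of 5 degrees (1.0 is 5 degrees). A call has 1 to 12 rows; each row shifts and turns the commanded pose from where the row before left it; what a row does not reach is not made up. A row lasts 1/8 s, in which the tool goes at most 62.5 mm and 10.7 degrees, less where a joint would pass 70% of its speed; a pose out of reach is approached as far as the arm can. A call is refused whole if a number of a shift passes 62.5 or a number of a turn 1, either way. A call with a gripper value outside its range is refused whole. OPENING is the opening, from 0 (shut) to 1 (fully open), set as the call begins (- or left out, the last holds). The fingers move at their own pace and stop on an object; FORCE is the grip in N (left out, the last holds). Time passes only in rows, so rows that do not move let the fingers close. It gives the time, the measured TCP pose, the force, the opening and the grip force at its end, in the units of the state.
- sense(): the state, without advancing time (a new reading comes with each control period).
- snapshot(name): name is "scene" or "top"; returns the picture (384x512x3 uint8, red, green, blue); there is no depth.
- get_calibration(name): a dict with "fx", "fy", "cx", "cy" (pixels), "dist_coeffs" ([k1, k2, p1, p2, k3] as OpenCV has them; the pictures are not rectified), "world_to_cam" (4x4, takes a point from world to camera coordinates). Camera axes: x right, y down, z forward; pixel columns grow to the right and rows downward; lengths in m; the calibration is good to about 2 mm. A picture is of the moment at which its call begins. get_calibration takes no time and is no camera call.
- sign_off(): hands the job in; it is judged then, once.
The state is a dict: "t": time; "q": joint angles; "qd": joint speeds; "tau": joint torques, N m; "tcp_pos": TCP position; "tool_rot": TCP orientation; "force": force on the tool from outside, world axes, zero at the start; "ft_torque": the same for the moment, N m; "finger_gap": opening from 0.0 (shut) to 1.0 (fully open); "gripper_force": force on a finger pad.
Only numpy, scipy, OpenCV 4.12 (cv2) and the standard library are available. Lean on these libraries where they do the work, as an engineer would, in place of code of your own. Each camera call takes 0.05 s, during which the arm holds its last target. There are 200 camera calls.

## Working session

There is one attempt and no reset: what is moved stays moved. The work goes in short steps, Python scripts to look and compute and a shell command to move; the robot and the scene stay as the last step left them, time stands still between calls to the robot, and variables do not carry over. Pictures are saved under pics/ and viewed, at most 10 in all, crops included, and the job is handed in when it is done.

```bash
mkdir -p pics; cat > h.py <<'E'
from station import *
import numpy as np, cv2
def K(c): return np.array([[c['fx'],0,c['cx']],[0,c['fy'],c['cy']],[0,0,1.]])
def px2w(name,uv,z):
    c=get_calibration(name);T=np.array(c['world_to_cam']);R,t=T[:3,:3],T[:3,3]
    n=cv2.undistortPoints(np.array(uv,float).reshape(-1,1,2),K(c),np.array(c['dist_coeffs'])).reshape(-1,2)
    o=-R.T@t;d=np.c_[n,np.ones(len(n))]@R
    return o+d*((z-o[2])/d[:,2])[:,None]
def w2px(name,P):
    c=get_calibration(name);T=np.array(c['world_to_cam'])
    return cv2.projectPoints(np.array(P,float).reshape(-1,1,3),cv2.Rodrigues(T[:3,:3])[0],T[:3,3],K(c),np.array(c['dist_coeffs']))[0].reshape(-1,2)
def save(cam,fn,box=None,s=1):
    im=snapshot(cam)
    if box: im=im[box[1]:box[3],box[0]:box[2]]
    cv2.imwrite('pics/'+fn,cv2.resize(im[:,:,::-1],None,fx=s,fy=s,interpolation=cv2.INTER_CUBIC))
E
python3 - <<'E'
from h import *
save('top','top0.png',s=1.5);save('scene','scene0.png',s=1.5)
for n in('top','scene'):
    T=np.array(get_calibration(n)['world_to_cam']);print(n,-T[:3,:3].T@T[:3,3],T[:3,:3].round(2).tolist())
E
```

```text
top [0.43167647 0.00181862 1.01462832] [[-0.02, -1.0, 0.0], [-0.99, 0.02, -0.1], [0.1, -0.01, -0.99]]
scene [0.6715598  0.44617434 0.93345317] [[-0.96, 0.28, -0.01], [0.25, 0.84, -0.48], [-0.13, -0.47, -0.88]]
```

View pics/top0.png

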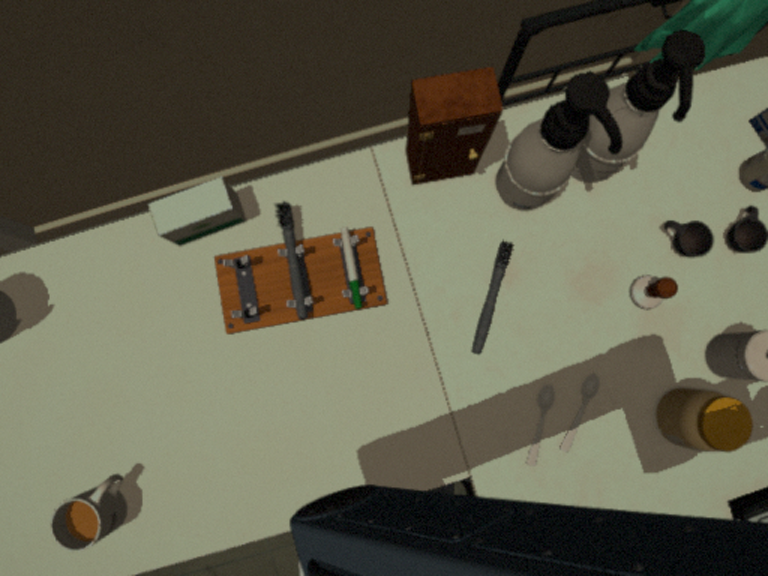

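View pics/scene0.png

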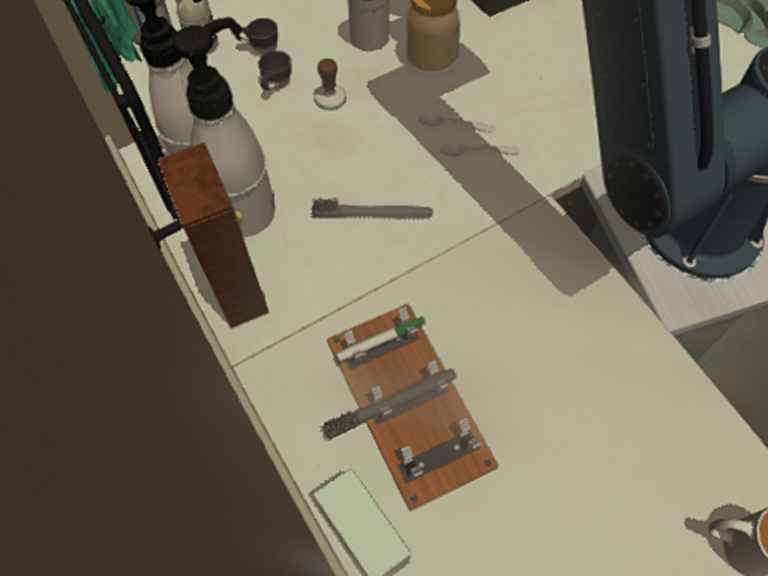

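The top view shows the rack with its empty holder on the left, around (245,290). The stored brush is at (295,265) and the marker at (352,268). The loose brush runs from (477,352) to the bristles at (505,243). The scene view agrees. I'll enlarge both areas.

```bash
python3 - <<'E'
from h import *
im=snapshot('top')[:,:,::-1]
a=cv2.resize(im[150:230,135:215],None,fx=7,fy=7,interpolation=cv2.INTER_CUBIC)
b=cv2.resize(im[155:240,310:344],None,fx=7,fy=7,interpolation=cv2.INTER_CUBIC)[:560]
b=cv2.convertScaleAbs(b,alpha=1.3)
a=cv2.convertScaleAbs(a,alpha=1.5)
cv2.imwrite('pics/crop1.png',np.hstack([a,b]))
E
```

```text
(no output)
```

View pics/crop1.png

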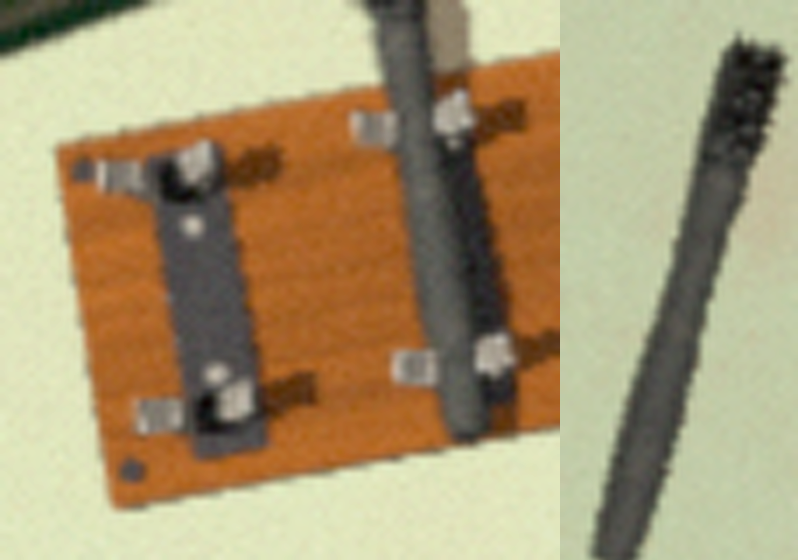

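The crop shows the empty holder's plate with screws at about (193,226) and (218,373), so the middle is at (206,300). The loose brush is fully visible apart from its handle end. Next I'll compute poses, using segmentation for the brush.

```bash
cat >> h.py <<'E'
def brush():
    out=[]
    for cam,(x0,y0,x1,y1) in (('top',(308,152,350,242)),('scene',(200,125,295,152))):
        im=snapshot(cam)[y0:y1,x0:x1]
        g=im.max(2); m=cv2.threshold(g,0,255,cv2.THRESH_BINARY_INV+cv2.THRESH_OTSU)[1]
        n,l,s,_=cv2.connectedComponentsWithStats(m); k=1+s[1:,4].argmax()
        v,u=np.nonzero(l==k); P=px2w(cam,np.c_[u+x0,v+y0],0.0105)[:,:2]
        vx,vy,cx,cy=cv2.fitLine(P.astype(np.float32),cv2.DIST_HUBER,0,.001,.001).ravel()
        d=np.array([vx,vy]);d*=-np.sign(d[0]); s_=(P-[cx,cy])@d  # +d = to handle end
        e=np.array([cx,cy])+d*s_.max(); out.append((e-0.075*d,d))
        print(cam,'len',np.ptp(s_).round(4),'area',len(u),'end',e.round(4),'mid',(e-.075*d).round(4),'yaw',np.degrees(np.arctan2(d[1],d[0])).round(1))
    return out
E
python3 - <<'E'
from h import *
brush()
f=lambda L:[( (x+.5)/7-.5+135,(y+.5)/7-.5+150) for x,y in L]
for z,L in((.013,[(193,226),(218,373)]),(.013,[(150,160),(218,145),(268,443),(197,458)])):
    w=px2w('top',f(L),z)[:,:2];print(w.round(4).tolist(),w.mean(0).round(4))
# scene: plate corners from 1.5x image
w=px2w('scene',[((x+.5)/1.5-.5,(y+.5)/1.5-.5) for x,y in[(399,461),(407,480),(480,448),(470,431)]],.013)[:,:2];print(w.round(4).tolist(),w.mean(0).round(4))
print(px2w('top',[(150/1.5,190/1.5),(240/1.5,215/1.5)],0).round(3))
s=sense();print(s['tcp_pos'],s['tool_rot'],s['t'])
save('scene','scene_c.png',(245,270,345,340),7)
E
```

```text
top len 0.1959 area 614 end [ 0.4235 -0.1415] mid [ 0.4948 -0.1648] yaw 161.9
scene len 0.1967 area 751 end [ 0.4234 -0.1402] mid [ 0.4941 -0.1652] yaw 160.5
[[0.5665, 0.2426], [0.5133, 0.2336]] [0.5399 0.2381]
[[0.5909, 0.2582], [0.5957, 0.2335], [0.4878, 0.2157], [0.483, 0.2412]] [0.5393 0.2371]
[[0.5931, 0.2284], [0.5905, 0.2559], [0.483, 0.2433], [0.488, 0.2169]] [0.5387 0.2361]
[[0.718 0.41  0.   ]
 [0.669 0.252 0.   ]]
[ 0.26946086 -0.56374254  0.40422651] [ 9.75264790e-01  2.21039109e-01 -1.22016381e-05 -5.48883162e-04] 0.25
```

View pics/scene_c.png

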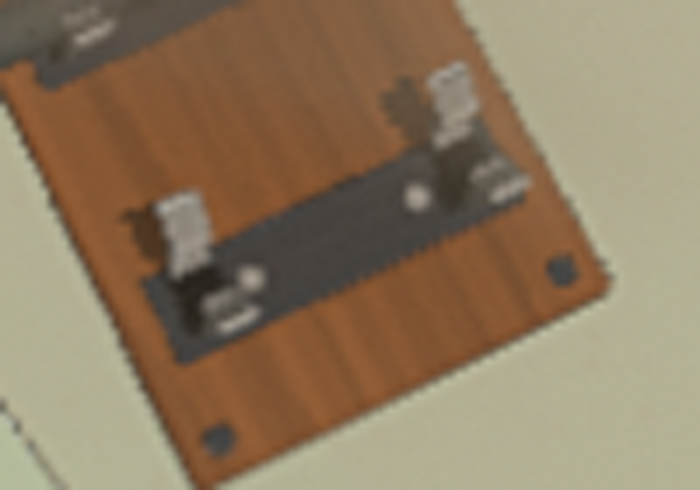

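The scene crop shows the same plate, with screws at (250,278) and (418,196). Both cameras put the holder at about (0.539, 0.237) with its axis at about 8–9°. The brush mid is at (0.4945, −0.165) with its axis at −18.5°. I'll overlay where the stored brush would end up to check clearance to the white box, and start the approach.

```bash
python3 -m jog '{"linear":[[25,44,0],[25,44,0],[25,44,0],[25,44,0],[25,44,0],[25,44,-10],[25,44,-20],[25,45,-30],[25,46,-40]],"turn":[-1,-1,-1,-1,-1,-1,-1,-1,-0.8]}' 1 80
python3 - <<'E'
from h import *
f=lambda L:[((x+.5)/7-.5+245,(y+.5)/7-.5+270) for x,y in L]
for L in([(250,278),(418,196)],[(148,282),(183,362),(525,195),(490,130)]):
    w=px2w('scene',f(L),.013)[:,:2];print(w.round(4).tolist(),w.mean(0).round(4))
c=np.array([.539,.237]);a=np.radians(8.8);u=np.array([np.cos(a),np.sin(a)]);n=np.array([-u[1],u[0]])
pan=[]
for cam,fn,b in(('top','top0.png',(140,160,330,350)),('scene','scene0.png',(300,390,510,580))):
    im=cv2.resize(cv2.imread('pics/'+fn),None,fx=2,fy=2)
    P=[np.r_[c+u*s+n*w,.0405] for s,w in((-.075,.01),(-.075,-.01),(.119,-.011),(.119,.011))]+[np.r_[c+u*.119,0]]
    p=((w2px(cam,P)+.5)*3).astype(int)
    cv2.polylines(im,[p[:4]],1,(0,0,255));cv2.circle(im,tuple(map(int,p[4])),3,(255,0,0),1)
    pan.append(im[2*b[1]:2*b[1]+372,2*b[0]:2*b[2]][:, :395])
cv2.imwrite('pics/ov.png',np.hstack(pan))
E
```

```text
t: 1.42
tcp_pos: [0.4944, -0.1661, 0.3068]
tool_rot: [0.987, -0.162, 0.002, 0.001]
force: [-0.1, -0.3, -0.0]
finger_gap: 1.002
gripper_force: 0.0
[[0.5666, 0.2409], [0.5126, 0.2321]] [0.5396 0.2365]
[[0.595, 0.2335], [0.5922, 0.2584], [0.4828, 0.241], [0.486, 0.2197]] [0.539  0.2381]
```

View pics/ov.png

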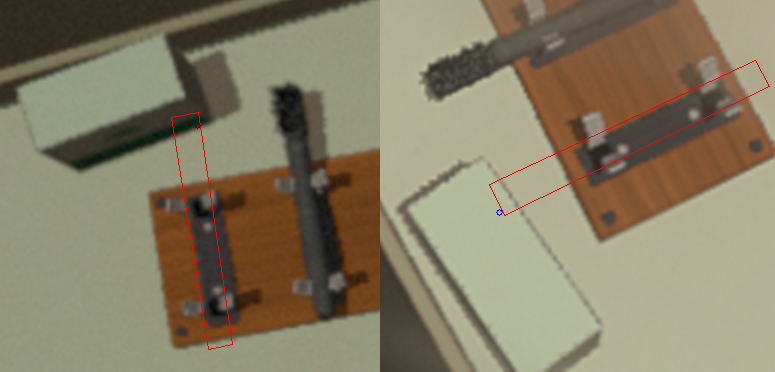

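The overlay shows the bristles would end on the white box if they pointed +x (blue ground point at (196,125), on the box's base edge). So I'll turn the brush round, with bristles towards the robot. First the grasp.

```bash
python3 -m jog '{"linear":[[0,1,-45],[0,0,-45],[0,0,-30],[0,0,-13],[0,0,0]],"turn":[0,0,0,0,0]}' 1 80
python3 - <<'E'
from h import *
save('scene','pre.png',(180,90,330,190),5)
E
```

```text
t: 2.05
tcp_pos: [0.4933, -0.1664, 0.1734]
tool_rot: [0.987, -0.16, -0.0, -0.0]
force: [-0.3, -0.8, 1.3]
finger_gap: 0.999
gripper_force: 0.0
```

View pics/pre.png

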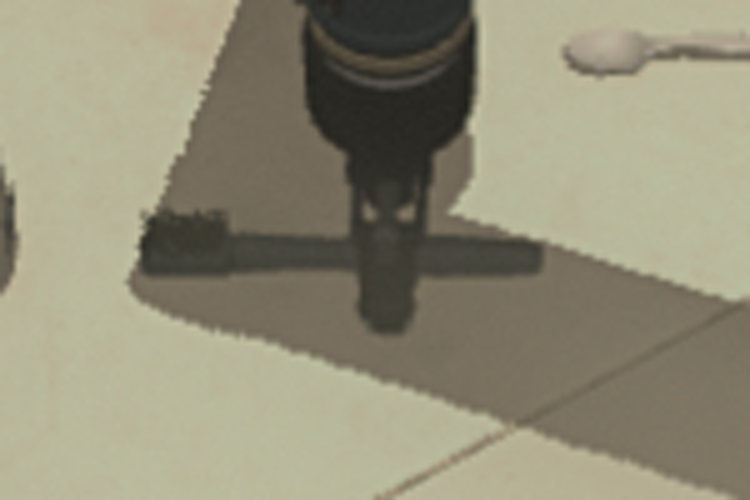

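The open fingers straddle the handle at (387,250), which is its middle (it runs from 235 to 543). I'll close, then lift.

```bash
python3 -m jog '{"linear":[[0,0,0],[0,0,0],[0,0,0],[0,0,0],[0,0,0],[0,0,0],[-10,0,20],[-15,0,40],[-20,0,50]],"turn":[0,0,0,0,0,0,0,0,0]}' 0 80
```

```text
t: 3.22
tcp_pos: [0.4477, -0.1662, 0.2841]
tool_rot: [0.987, -0.16, -0.001, -0.0]
force: [0.9, -0.2, 0.4]
finger_gap: 0.207
gripper_force: 78.5
```

```bash
python3 -m jog '{"linear":[[0,5,10],[0,10,10],[0,10,10],[0,10,5],[0,10,0],[0,10,0],[0,10,0],[0,10,0],[0,10,0],[0,10,0],[0,10,0],[0,10,0]],"turn":[1,1,1,1,1,1,1,1,1,1,1,1]}'
python3 -m jog '{"linear":[[0,10,0],[0,10,0],[0,10,0],[0,10,0],[0,10,0],[0,10,0],[0,10,0],[0,10,0],[0,10,0],[0,10,0],[0,10,0],[0,10,0]],"turn":[1,1,1,1,1,1,1,1,1,1,1,1]}'
python3 -m jog '{"linear":[[5,14,0],[8,14,0],[8,14,0],[8,14,0],[8,14,0],[8,14,0],[8,14,0],[8,14,0],[8,14,0],[8,14,0],[8,14,0],[6,14,0]],"turn":[1,1,1,1,1,1,1,1,1,1,1,1]}'
```

```text
t: 4.72
tcp_pos: [0.4479, -0.0508, 0.3187]
tool_rot: [0.934, 0.356, -0.0, -0.0]
force: [-0.7, 0.1, -0.6]
finger_gap: 0.21
gripper_force: 78.5
t: 6.22
tcp_pos: [0.4479, 0.0691, 0.3187]
tool_rot: [0.631, 0.776, -0.0, -0.0]
force: [-0.0, 0.2, -0.6]
finger_gap: 0.207
gripper_force: 78.5
t: 7.72
tcp_pos: [0.5392, 0.2371, 0.3185]
tool_rot: [0.159, 0.987, -0.0, -0.0]
force: [-0.4, -0.4, -0.0]
finger_gap: 0.207
gripper_force: 78.5
```

```bash
python3 -m jog '{"linear":[[0,0,0],[0,0,0],[0,0,-10],[0,0,-20],[0,0,-20],[0,0,-16],[0,0,0],[0,0,0]],"turn":[1,1,1,1,1,0.5,0,0]}'
python3 - <<'E'
from h import *
a=snapshot('top')[:,:,::-1][145:255,125:245];b=snapshot('scene')[:,:,::-1][245:355,235:355]
k=lambda i:cv2.convertScaleAbs(cv2.resize(i,(400,367),interpolation=cv2.INTER_CUBIC),alpha=1.4)
cv2.imwrite('pics/hov.png',np.hstack([k(a),k(b)]))
E
```

```text
t: 8.72
tcp_pos: [0.5394, 0.2368, 0.2531]
tool_rot: [-0.079, 0.997, 0.0, 0.0]
force: [0.0, 0.5, -0.5]
finger_gap: 0.205
gripper_force: 78.5
```

View pics/hov.png

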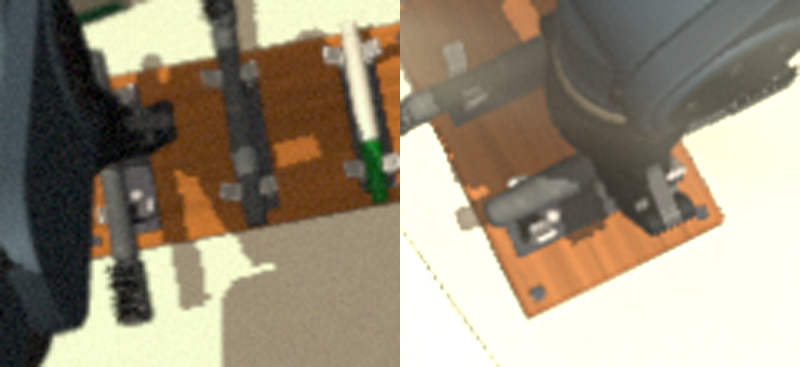

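In the top panel the bristles point towards the robot at (130,295) and the handle is above the lower clip at (118,190). The scene panel shows the handle end at (500,208). I'll compare with the predicted pixels.

```bash
python3 - <<'E'
from h import *
s=sense();c=np.array([.539,.237]);a=np.radians(9.2);u=np.array([np.cos(a),np.sin(a)])
z=s['tcp_pos'][2]-.163
for cam,o,q in(('top',(125,145),0),('scene',(235,245),400)):
    for k in(-.119,-.075,-.04,.075):
        p=w2px(cam,[np.r_[c+u*k,z]])[0];print(cam,k,((p-o+.5)*10/3+[q,0]).round())
im=cv2.imread('pics/hov.png')
for y in (185,200,215,230): # handle edges top panel
    r=im[y-1:y+2,85:165].max(2).mean(0);print(y,r.round().astype(int)[::3].tolist())
E
```

```text
top -0.119 [134. 319.]
top -0.075 [124. 255.]
top -0.04 [116. 206.]
top 0.075 [90. 45.]
scene -0.119 [785.  72.]
scene -0.075 [719. 105.]
scene -0.04 [666. 131.]
scene 0.075 [483. 220.]
185 [28, 28, 46, 101, 159, 152, 117, 105, 111, 108, 93, 82, 65, 59, 73, 82, 88, 92, 91, 89, 93, 91, 84, 86, 96, 102, 102]
200 [30, 31, 60, 116, 167, 175, 143, 111, 103, 107, 102, 95, 81, 60, 61, 89, 118, 125, 111, 98, 112, 150, 159, 101, 84, 99, 106]
215 [24, 28, 78, 148, 182, 178, 150, 118, 102, 103, 105, 103, 93, 81, 61, 42, 36, 54, 80, 95, 98, 87, 73, 63, 64, 72, 91]
230 [34, 33, 83, 159, 188, 193, 190, 176, 139, 100, 102, 106, 95, 92, 77, 66, 64, 78, 96, 100, 95, 106, 113, 119, 132, 135, 120]
```

Observed and predicted agree to within about 2 mm. Pressing down in stages.

```bash
python3 -m jog '{"linear":[[0,0,-10],[0,0,-10],[0,0,-6],[0,0,-5],[0,0,-5],[0,0,0]],"turn":[0,0,0,0,0,0]}' 0 100
```

```text
t: 9.57
tcp_pos: [0.5398, 0.2373, 0.2177]
tool_rot: [-0.078, 0.997, 0.001, 0.001]
force: [0.4, 3.4, 5.9]
finger_gap: 0.198
gripper_force: 102.1
```

```bash
python3 -m jog '{"linear":[[0,0,-4],[0,0,-4],[0,0,-3],[0,0,0]],"turn":[0,0,0,0]}'
```

```text
t: 10.07
tcp_pos: [0.5388, 0.2371, 0.2049]
tool_rot: [-0.079, 0.997, 0.0, -0.001]
force: [-0.2, 3.4, -2.9]
finger_gap: 0.197
gripper_force: 101.3
```

```bash
python3 -m jog '{"linear":[[0,0,-2],[0,0,-1.5],[0,0,0]],"turn":[0,0,0]}'
```

```text
t: 10.45
tcp_pos: [0.5396, 0.2369, 0.2028]
tool_rot: [-0.079, 0.997, 0.0, 0.001]
force: [-0.1, 3.8, 2.4]
finger_gap: 0.201
gripper_force: 101.9
```

```bash
python3 -m jog '{"linear":[[0,0,-1.5],[0,0,0]],"turn":[0,0]}'
```

```text
t: 10.7
tcp_pos: [0.5404, 0.237, 0.2026]
tool_rot: [-0.079, 0.997, 0.0, 0.002]
force: [-1.3, 3.2, 9.7]
finger_gap: 0.199
gripper_force: 102.9
```

It's seated: the force rose to 9.7 N with no further travel. Releasing and lifting away.

```bash
python3 -m jog '{"linear":[[0,0,0],[0,0,0],[0,0,0],[0,0,0],[0,0,10],[0,0,20],[0,0,40],[0,0,50],[0,-50,30],[0,-60,0],[-30,-60,0],[-30,-60,0]],"turn":[0,0,0,0,0,0,0,0,0,0,0,0]}' 0.6 20
python3 -m jog '{"linear":[[-20,-60,0],[-20,-60,0],[0,-60,0],[0,0,0]],"turn":[0,0,0,0]}'
python3 - <<'E'
from h import *
a=snapshot('top')[:,:,::-1][145:255,125:245];b=snapshot('scene')[:,:,::-1][245:355,235:355]
k=lambda i:cv2.convertScaleAbs(cv2.resize(i,(400,367),interpolation=cv2.INTER_CUBIC),alpha=1.3)
cv2.imwrite('pics/fin.png',np.hstack([k(a),k(b)]))
c=np.array([.539,.237]);a=np.radians(9.2);u=np.array([np.cos(a),np.sin(a)])
for cam,o,q in(('top',(125,145),0),('scene',(235,245),400)):
    for h in(-.119,.075):
        p=w2px(cam,[np.r_[c+u*h,.0405]])[0];print(cam,h,((p-o+.5)*10/3+[q,0]).round())
E
```

```text
t: 12.2
tcp_pos: [0.4826, 0.0134, 0.3516]
tool_rot: [-0.079, 0.997, -0.0, 0.001]
force: [-0.5, -1.9, 0.3]
finger_gap: 0.599
gripper_force: 0.0
t: 12.7
tcp_pos: [0.4442, -0.168, 0.3518]
tool_rot: [-0.076, 0.997, -0.002, 0.002]
force: [-0.3, 1.1, 1.4]
finger_gap: 0.602
gripper_force: 0.0
top -0.119 [150. 317.]
top 0.075 [108.  57.]
scene -0.119 [771.  99.]
scene 0.075 [483. 240.]
```

View pics/fin.png

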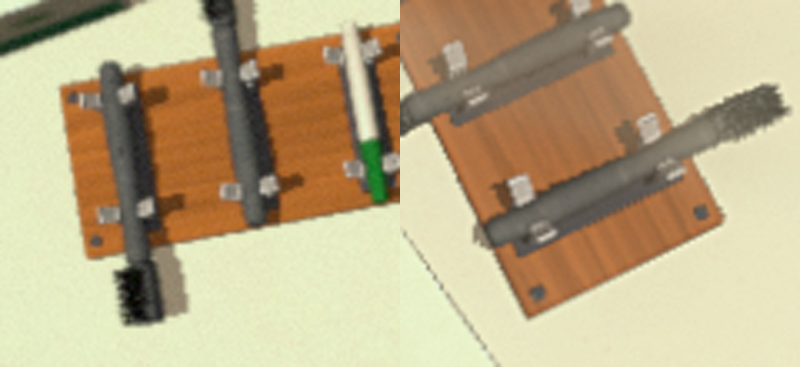

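The final picture shows the brush in the empty holder between both clip pairs. Its handle end is at (110,63) and the bristle tip at (143,322), both within about 4 mm of the prediction. The stored brush and marker haven't moved.

```bash
python3 -c "
from station import *
print(sign_off())"
```

```text
the job is handed in; nothing more can be done
None
```

The brush is snapped fully home in the empty holder, bristles towards the robot to clear the white box; the stored brush and marker are still in place, and I handed the job in at about 13 s (no verdict came back).

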